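# Index a four-station drilling jig to its red slot and lock it with the sliding bar

## Robot

A 6-joint arm with a two-finger parallel gripper is mounted at the origin on a cart in front of the work surface, level with it; the furniture and walls round the work are solid. World frame = base frame: x ahead of the robot, y to its left, z up, the work surface at z = 0. Lengths are in m, angles in rad, forces in N, time in s.
With the tool pointing down it reaches from about 0.375 to 0.975 m from the base axis. Payload 3.8 kg.
Tool frame: the origin (TCP) lies at the very end of the fingers, on their centre line; the grasp point (between the pads) lies 19 mm behind it; z points along the fingers, y is the line along which they close (so a half turn about z gives the same grasp; the last joint's range is limited). The gripper opens to 85 mm and grips with 20 to 120 N. Pads are 22 mm wide; open, the fingers measure 114 mm over their backs; the gripper's body (76 mm by 85 mm) begins 54 mm behind the grasp point. The pads swing forward as they close: fully open they stand 13 mm farther back than shut.
Start: joints at [-1.23, 0.264, 1.604, -0, 1.274, -0.037], TCP at [0.249, -0.627, 0.231] pointing down, gripper open.
Joint ranges: [-2.63, 2.63], [-0.94, 2.18], [0.31, 2.57], [-1.31, 4.45], [0, 2.66], [-2.55, 2.55]. Speed limits (rad/s): [2.57, 2.57, 3.14, 3.14, 3.14, 3.14].

## Interface

Orientations are given as a rotation vector (axis times angle).
In Python, from workcell import monitor, viewer, job gives the robot as it stands. The module is installed in compiled form; this text tells all that it offers.
- The arm moves only by the tool step_arm, never from a script. Its argument "series" is one flat list of numbers, 4 for each row, row after row: the shift along the tool's x, y, z in m, then the turn about the tool's z in rad. A call has 1 to 8 rows; each row is the pose to reach, as a shift and turn from the pose commanded when the call began, along the tool's axes at that moment; what a row does not reach only later rows make up. A row lasts 1/8 s, in which the tool goes at most 62.5 mm and 10.7 degrees, less where a joint would pass 70% of its speed; a pose out of reach is approached as far as the arm can. A call with a gripper value outside its range is refused whole. "gripper" is the opening, from 0 (shut) to 1 (fully open), set as the call begins (left out, the last holds). The fingers move at their own pace and stop on an object; "newtons" is the grip in N (left out, the last holds). Time passes only in rows, so rows that repeat a pose let the fingers close. It gives the time, the measured TCP pose, the force, the opening and the grip force at its end, in the units of the state.
- monitor.read_state(): the state, without advancing time (a new reading comes with each control period).
- viewer.read_camera(name): name is "scene" or "side" or "wrist"; returns a dict with "image" (384x512x3 uint8, red, green, blue), "intrinsics" (3x3 intrinsics, pixels), "T" (4x4, takes a point from camera to world coordinates); the wrist camera has in their place "hand_eye" (4x4, takes a point from camera to tool coordinates, whose origin is the TCP and whose axes are the flange's). Camera axes: x right, y up, looking along -z (the intrinsics and any distortion apply to the point x, -y, -z); pixel columns grow to the right and rows downward; lengths in m; the calibration is good to about 2 mm. A picture is of the moment at which its call begins: read the wrist's pose just before it. There is no depth.
- job.finish_job(): hands the job in; it is judged then, once.
Trained networks look in a picture, given as the dict that the camera call returned (one of the last four; its "shot" number tells which), for a name from the list of things; names that differ only in an ending like _2 or _b are one class to them, and where a whole thing is asked for, a point or a joint stands for the part that bears it (a point fixed in the world has none). Each returns a list of dicts, best first, with "score" (0 to 1); they miss things now and then, are a little off and sometimes report something else, mostly with a low value. They report only what shows in the picture. A call takes as long as a camera call. They do not tell look-alikes from the thing itself.
- viewer.boxes_of(picture, label): "extent" ([centre column, centre row, width, height] in pixels, round what is visible of it).
- viewer.spot_point(picture, label): "point" ([column, row] in pixels: a listed point, or the origin of a listed thing).
The state is a dict: "time": time; "q": joint angles; "joint_vel": joint speeds; "joint_torque": joint torques, N m; "tool_pos": TCP position; "tcp_rot": TCP orientation; "wrist_force": force on the tool from outside, world axes, zero at the start; "torque": the same for the moment, N m; "width": opening from 0.0 (shut) to 1.0 (fully open); "grip_force": force on a finger pad.
Only numpy, scipy, OpenCV 4.12 (cv2) and the standard library are available. Lean on these libraries where they do the work, as an engineer would, in place of code of your own. Each camera call takes 0.05 s, during which the arm holds its last target. There are 200 camera calls.

## Task

The round foot blank on the plywood indexing jig is to be drilled next at the red station: with the fingertips push the upright wooden peg round until the wheel's red-edged slot faces the steel locking bar, then push the bar by its dark wooden head until the head rests against the ends of the two guide rails, so that the bar's nose locks the wheel. Push gently without squeezing or lifting anything, leave the loose things round the jig lying where they are, and finish clear of everything.

Things in the scene. Friction and masses are not known exactly. Their poses are not given: they have to be found in the camera images.
- index_jig: Shop-made indexing jig screwed to the bench, fixed. Plywood base board 18 mm thick, 357 mm long, 190 mm wide round the wheel, tapering to 104 mm at the bar's end (x = -262 mm). Origin: on the wheel's axis, at the bench top. x axis: the direction in which the bar is pushed home (the bar lies on the -x side, on y = 0); z up.
- index_wheel (a joint): Turn of the four-slot wheel in rad, counter-clockwise from above positive; 0 = the red-edged slot faces the locking bar. Starts between +0.5 and +1.6, so turn it clockwise. No stops, but friction (about 2 N at the peg): it stays where it is left.
- wheel_centre (a point): Point on the wheel's axis in its upper face, 38 mm above the bench. The plywood wheel is 170 mm across, with slots every 90 degrees, 19 mm wide (27 mm at the rim), 33 mm deep; only the red-edged one is right. On its middle is fixed a round beech foot blank (70 mm across, top 64 mm above the bench) with a black star knob (top 77 mm).
- red_slot (a point): Middle of the mouth of the red-edged slot, at the wheel's rim (85 mm from its axis), at the height of the wheel's upper face.
- turn_peg: Upright wooden peg, 16 mm diameter, on the wheel, 62 mm from its axis, from 42 to 88 mm above the bench, over a steel washer (26 mm across). Origin: at its foot. It spins idly on its bolt like a crank handle and goes round with the wheel: with the wheel at 0 it stands at -45 degrees in the jig's frame (0 = x axis, counter-clockwise positive).
- peg_top (a point): Middle of the top of the wooden peg, 88 mm above the bench.
- lock_bar: Loose steel bar, 16 mm wide, 20 mm high, about 0.4 kg, in the groove between the rails, on the base board (18 mm above the bench); slides with about 2 N, is not held down. Origin: at its underside, in the inner face of its head; x axis to the round nose, 108 mm away. Starts 40 to 63 mm short of home. The nose draws the wheel true if the slot is within about 4 mm of the bar's line.
- bar_head (a point): Centre of the bar's dark wooden T head (18 mm along the bar, 54 mm across, 18 to 52 mm above the bench). The face to push is 9 mm further out (-x). Home is x = -174 mm, y = 0 in the jig's frame: inner face on the rails' ends, nose 28 mm deep in the slot.
- bar_nose (a point): Tip of the bar's round nose, half-way up the bar.
- rail_end (a point): Point midway between the outer ends of the two beech rails (35 mm above the bench), where the head's inner face must arrive: x = -165 mm in the jig's frame. Each rail is 70 mm long, 22 mm wide, its top 40 mm above the bench; the groove between is 19 mm wide.
- cup_hinge: Loose bystander: steel cupboard hinge with a round cup, 57 x 92 x 18 mm, beside the wheel on the jig's far side. Leave alone.
- spring_clamp: Loose bystander: black spring clamp, 142 x 97 x 20 mm, beside the bar on the robot's side. Leave alone.
- pencil: Loose bystander: flat red carpenter's pencil, 178 x 44 x 9 mm, beside the bar on the jig's far side. Leave alone.
- sanding_block: Loose bystander: cork sanding block, 126 x 97 x 24 mm, to the right of the jig. Leave alone.
Mind the look-alikes: they are no part of the job. There is more than one size of the lock_bar; the job needs the larger.

How it is judged:
By the outcome, as a careful person would: the job done as asked, in the order asked, and still so for the second after the job is handed in, with the robot touching nothing.
It also fails if it takes over 51 s, if anything falls off the work surface, if the arm or the gripper's body presses on something with over 40 N, if the wrist force passes 120 N, or if a joint passes its speed limit or range.

## Working session

There is one attempt and no reset: what is moved stays moved. The work goes in short steps, Python scripts to look and compute and a tool call to move; the robot and the scene stay as the last step left them, time stands still between calls to the robot, and variables do not carry over. Pictures are saved under pics/ and viewed, at most 10 in all, crops included, and the job is handed in when it is done.

Besides the shell and the picture viewer there is one more tool, called after "Call:" in YAML: its name, and indented under it one key for each argument. step_arm: Moves the arm, as the interface text tells. Its arguments: {"type":"object","properties":{"series":{"type":"array"},"gripper":{"type":"number"},"newtons":{"type":"number"}},"required":["series"]}

```bash
mkdir -p pics; cat > h.py <<'E'
import numpy as np, cv2
from scipy.spatial.transform import Rotation as R
from workcell import monitor, viewer, job
def cam(n):
    s=monitor.read_state(); p=viewer.read_camera(n)
    if n=="wrist":
        T=np.eye(4); T[:3,:3]=R.from_rotvec(s["tcp_rot"]).as_matrix(); T[:3,3]=s["tool_pos"]
        p["TT"]=T@np.array(p["hand_eye"])
    else: p["TT"]=np.array(p["T"])
    return p
def ray(p,uv):
    K=np.array(p["intrinsics"]); d=np.linalg.inv(K)@[uv[0],uv[1],1]
    d=p["TT"][:3,:3]@[d[0],-d[1],-d[2]]; return p["TT"][:3,3],d
def at(p,uv,z):
    o,d=ray(p,uv); return o+d*(z-o[2])/d[2]
def proj(p,X):
    T=np.linalg.inv(p["TT"]); c=T[:3,:3]@np.array(X)+T[:3,3]; u=np.array(p["intrinsics"])@[c[0],-c[1],-c[2]]; return u[:2]/u[2]
Z=dict(wheel_centre=.038,red_slot=.038,peg_top=.088,turn_peg=.042,bar_head=.035,bar_nose=.028,rail_end=.035,lock_bar=.018,index_jig=0)
E
python3 - <<'E'
from h import *
ims=[]
for n in("scene","side"):
    p=cam(n); ims.append(p["image"])
    print(n,[k for k in p], p["TT"][:3,3].round(3))
    for l,z in Z.items():
        for r in viewer.spot_point(p,l)[:3]:
            print(l,round(r["score"],2),np.round(r["point"]),at(p,r["point"],z).round(3))
    cv2.imwrite(f"pics/{n}1.png",cv2.resize(p["image"][:,:,::-1],(800,600)))
print(monitor.read_state())
E
```

```text
scene ['image', 'intrinsics', 'T', 'shot', 'TT'] [-0.161 -0.791  0.935]
wheel_centre 0.62 [191. 158.] [ 0.568 -0.126  0.038]
red_slot 0.63 [212. 160.] [ 0.592 -0.193  0.038]
red_slot 0.5 [182. 133.] [ 0.656 -0.022  0.038]
peg_top 0.45 [184. 132.] [ 0.618 -0.067  0.088]
turn_peg 0.35 [186. 149.] [ 0.593 -0.086  0.042]
bar_head 0.62 [220. 196.] [ 0.474 -0.302  0.035]
bar_head 0.56 [334. 260.] [ 0.435 -0.694  0.035]
bar_nose 0.74 [358. 256.] [ 0.48  -0.745  0.028]
bar_nose 0.57 [206. 174.] [ 0.534 -0.206  0.028]
rail_end 0.97 [214. 187.] [ 0.496 -0.264  0.035]
lock_bar 0.75 [218. 200.] [ 0.468 -0.299  0.018]
lock_bar 0.71 [335. 261.] [ 0.444 -0.695  0.018]
index_jig 0.73 [192. 168.] [ 0.56 -0.13 -0.  ]
index_jig 0.22 [212. 187.] [ 0.519 -0.241  0.   ]
side ['image', 'intrinsics', 'T', 'shot', 'TT'] [ 0.366 -1.342  0.651]
wheel_centre 0.73 [272. 166.] [ 0.576 -0.152  0.038]
wheel_centre 0.63 [249. 250.] [ 0.447 -0.605  0.038]
red_slot 0.72 [281. 171.] [ 0.602 -0.193  0.038]
red_slot 0.64 [242. 192.] [ 0.453 -0.323  0.038]
peg_top 0.29 [259. 179.] [ 0.505 -0.333  0.088]
turn_peg 0.58 [276
[... 520 characters left out ...]
'time': 1.0, 'q': array([-1.22990025e+00,  2.63894603e-01,  1.60400144e+00,  3.82687490e-05,
        1.27369289e+00, -3.69005841e-02]), 'joint_vel': array([-2.07648734e-03, -1.23762896e-03, -1.64849719e-04, -2.87961321e-03,
        4.86778846e-04,  3.39341454e-05]), 'joint_torque': array([ 2.79041982e-03, -5.15064669e+01, -3.67738688e+01,  1.48265553e-04,
        7.73467073e-04, -2.39351749e-05]), 'tool_pos': array([ 0.24899834, -0.62739218,  0.23128258]), 'tcp_rot': array([-3.08571054e+00, -5.89901010e-01, -5.77022224e-05]), 'wrist_force': array([-0.88069254, -0.169597  , -0.23337201]), 'torque': array([-0.02778609, -0.0560186 ,  0.00857027]), 'grip_force': 0.0, 'width': 1.0001409304931714}
```

View pics/scene1.png

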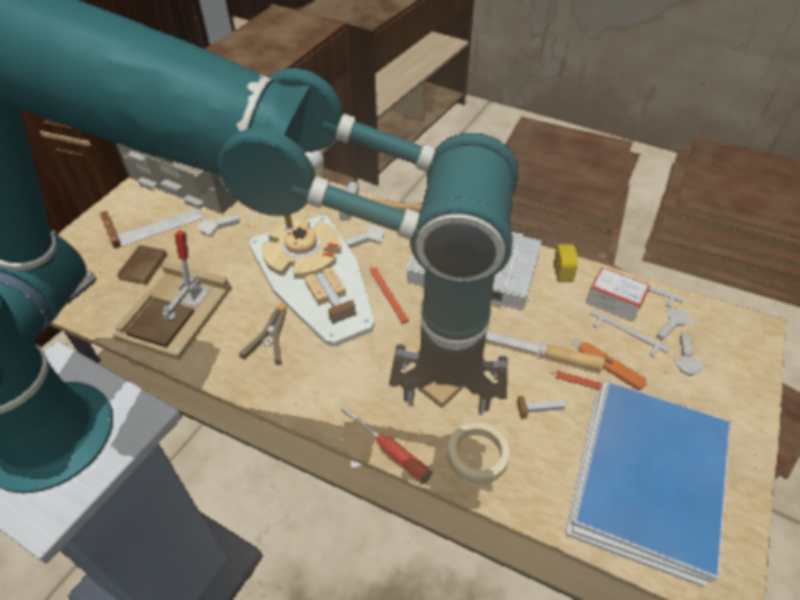

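View pics/side1.png

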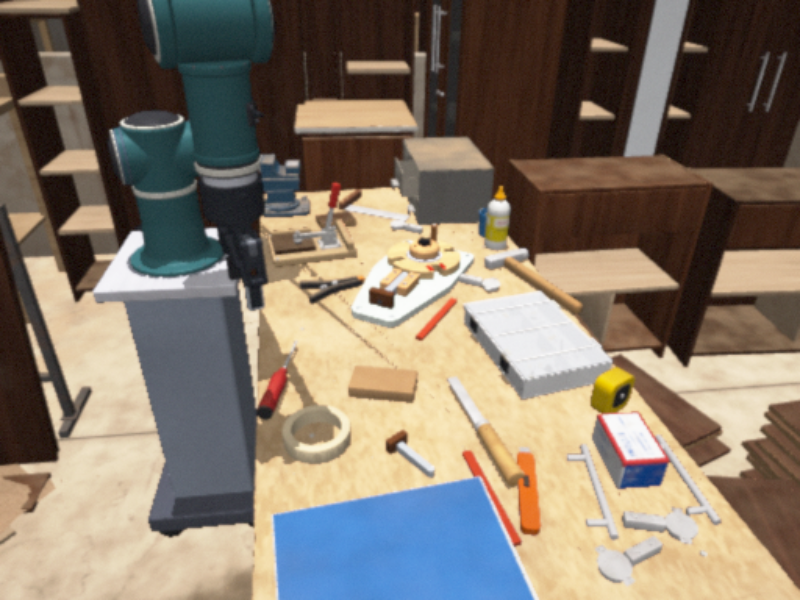

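```bash
cat >> h.py <<'E'
def rel(X,s=None):
    s=s or monitor.read_state(); return R.from_rotvec(s["tcp_rot"]).as_matrix().T@(np.array(X)-s["tool_pos"])
def axes():
    M=R.from_rotvec(monitor.read_state()["tcp_rot"]).as_matrix(); return M.round(3)
E
python3 - <<'E'
from h import *
print(axes(), rel([.53,-.22,.33]).round(3)); p=cam("wrist"); print(np.round(p["hand_eye"],3),p["intrinsics"])
E
```

```text
[[ 0.929  0.369  0.   ]
 [ 0.369 -0.929  0.   ]
 [ 0.     0.    -1.   ]] [ 0.411 -0.275 -0.099]
[[ 0.     0.96   0.279  0.072]
 [ 1.    -0.    -0.    -0.   ]
 [-0.     0.279 -0.96  -0.142]
 [ 0.     0.     0.     1.   ]] [[290.93024007   0.         252.82380154]
 [  0.         290.93024007 188.26073069]
 [  0.           0.           1.        ]]
```

Call:
step_arm:
  series: [0.058,-0.035,-0.02,-0.08,0.115,-0.07,-0.04,-0.16,0.17,-0.105,-0.05,-0.24,0.23,-0.14,-0.05,-0.32,0.29,-0.175,-0.05,-0.4,0.35,-0.21,-0.04,-0.48,0.41,-0.25,-0.03,-0.56,0.46,-0.29,-0.02,-0.58]
  gripper: 0

```text
time: 2.05
tool_pos: [0.5431, -0.2302, 0.2589]
tcp_rot: [2.786, 1.449, 0.001]
wrist_force: [0.4, 0.2, -0.6]
width: -0.003
grip_force: 0.0
```

Call:
step_arm:
  series: [0,0,0,0]

```text
time: 2.17
tool_pos: [0.5433, -0.2277, 0.2577]
tcp_rot: [-2.782, -1.455, -0.0]
wrist_force: [-0.4, 0.2, 0.1]
width: -0.002
grip_force: 0.0
```

```bash
cat > look.py <<'E'
import sys
from h import *
p=cam("wrist"); print(monitor.read_state()["tool_pos"].round(4),axes()[:2,0],monitor.read_state()["time"])
for l,z in Z.items():
    for r in viewer.spot_point(p,l)[:2]:
        print(l,round(r["score"],2),np.round(r["point"]),at(p,r["point"],z).round(4))
if len(sys.argv)>1: cv2.imwrite(f"pics/{sys.argv[1]}.png",cv2.resize(p["image"][:,:,::-1],(800,600)))
E
python3 look.py w1
```

```text
[ 0.5425 -0.2299  0.2582] [0.572 0.82 ] 2.225
wheel_centre 0.9 [225.  78.] [ 0.5741 -0.126   0.038 ]
red_slot 0.84 [281. 120.] [ 0.6014 -0.2044  0.038 ]
turn_peg 0.8 [220.  13.] [ 0.6087 -0.0702  0.042 ]
bar_head 0.68 [238. 240.] [ 0.4639 -0.3054  0.035 ]
bar_nose 0.76 [231. 158.] [ 0.5224 -0.2079  0.028 ]
bar_nose 0.74 [339.  90.] [ 0.6788 -0.2153  0.028 ]
rail_end 0.75 [235. 206.] [ 0.4896 -0.2625  0.035 ]
lock_bar 0.87 [238. 229.] [ 0.4698 -0.2973  0.018 ]
index_jig 0.82 [228.  77.] [ 0.5768 -0.1229  0.    ]
```

View pics/w1.png

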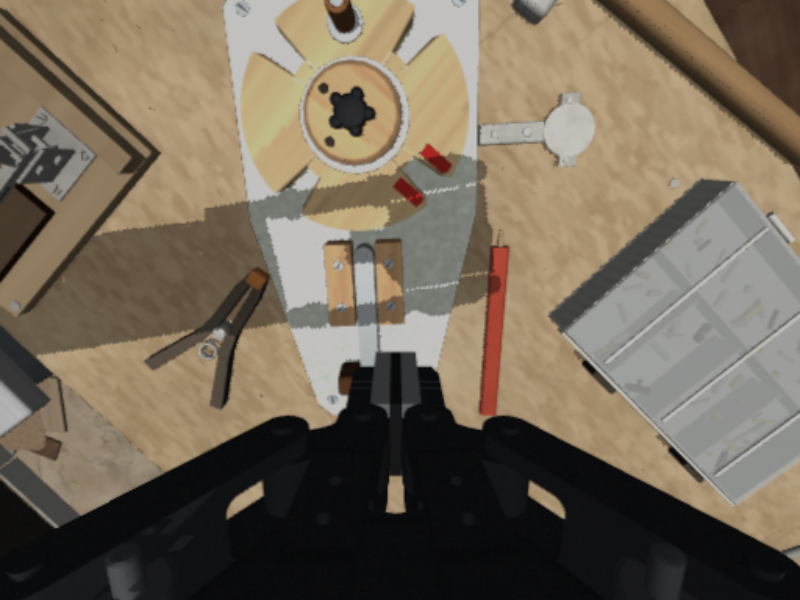

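Call:
step_arm:
  series: [0.05,-0.025,0.02,-0.03,0.105,-0.05,0.04,-0.06,0.161,-0.075,0.06,-0.1,0.161,-0.075,0.09,-0.1,0.161,-0.075,0.13,-0.1,0.161,-0.075,0.17,-0.1,0.161,-0.075,0.2,-0.1,0.161,-0.075,0.203,-0.1]

```text
time: 3.68
tool_pos: [0.5706, -0.057, 0.0529]
tcp_rot: [-2.71, -1.582, 0.007]
wrist_force: [-0.0, 0.7, 0.8]
width: 0.003
grip_force: 0.0
```

```bash
python3 look.py w2; python3 - <<'E'
from h import *
p=cam("scene"); cv2.imwrite("pics/s2.png",cv2.resize(p["image"][80:230,110:310,::-1],(800,600),interpolation=cv2.INTER_CUBIC))
E
```

```text
[ 0.572  -0.0572  0.0544] [0.491 0.871] 3.725
peg_top 0.92 [349. 265.] [ 0.6093 -0.0703  0.088 ]
turn_peg 0.96 [321. 224.] [ 0.6074 -0.0711  0.042 ]
index_jig 0.81 [304. 276.] [ 0.5776 -0.1246  0.    ]
```

View pics/w2.png

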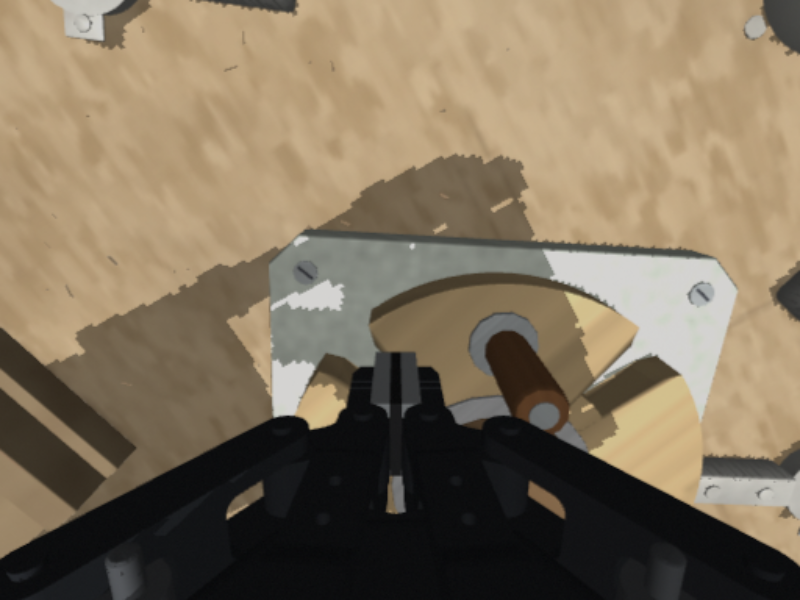

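```bash
cat >> h.py <<'E'
C=np.array([.576,-.1245]); J=58.0
def rows(L,z):  # L: (d, theta_deg) finger pose behind peg at angle theta
    s=monitor.read_state(); M=R.from_rotvec(s["tcp_rot"]).as_matrix(); yaw=np.degrees(np.arctan2(M[1,0],M[0,0]))
    for d,th in L:
        a=np.radians(th); u=np.array([np.cos(a),np.sin(a)]); t=np.array([-u[1],u[0]])
        q=C+.062*u+d*t; print((M.T@(np.r_[q,z]-s["tool_pos"])).round(3).tolist(), round(np.radians(yaw-th),3))
E
python3 -c "
from h import *
rows([(.034,59),(.03,59),(.026,59),(.023,59),(.021,59),(.019,59)],.055)"
```

```text
[0.005, 0.003, 0.001] 0.028
[0.005, 0.007, 0.001] 0.028
[0.005, 0.011, 0.001] 0.028
[0.005, 0.014, 0.001] 0.028
[0.005, 0.016, 0.001] 0.028
[0.005, 0.018, 0.001] 0.028
```

Call:
step_arm:
  series: [0.005,0.003,0,0.03,0.005,0.007,0,0.03,0.005,0.011,0,0.03,0.005,0.014,0,0.03,0.005,0.016,0,0.03]

```text
time: 4.85
tool_pos: [0.5895, -0.0605, 0.0555]
tcp_rot: [-2.735, -1.544, 0.001]
wrist_force: [-1.8, 1.7, 1.8]
width: -0.003
grip_force: 1.0
```

```bash
python3 look.py|egrep "peg|^\["; python3 -c "
from h import *
rows([(.020,t) for t in (57,52,47,42,37,32,27,22)],.055)"
```

```text
[ 0.5895 -0.0605  0.0555] [0.517 0.856] 4.9
peg_top 0.87 [302. 273.] [ 0.6089 -0.0702  0.088 ]
turn_peg 0.95 [286. 228.] [ 0.6075 -0.0686  0.042 ]
[0.001, 0.004, 0.001] 0.033
[0.002, 0.009, 0.001] 0.12
[0.003, 0.015, 0.001] 0.208
[0.003, 0.02, 0.001] 0.295
[0.003, 0.026, 0.001] 0.382
[0.003, 0.032, 0.001] 0.469
[0.001, 0.037, 0.001] 0.557
[-0.0, 0.043, 0.001] 0.644
```

Call:
step_arm:
  series: [0.001,0.004,0,0.03,0.002,0.009,0,0.12,0.003,0.015,0,0.21,0.003,0.02,0,0.3,0.003,0.026,0,0.38,0.003,0.032,0,0.47,0.001,0.037,0,0.56,0,0.043,0,0.64]

```text
time: 6.35
tool_pos: [0.6264, -0.0824, 0.0555]
tcp_rot: [-3.083, -0.599, 0.001]
wrist_force: [-1.1, 1.3, 0.8]
width: 0.002
grip_force: 1.1
```

```bash
python3 look.py w3; python3 -c "
from h import *
p=cam('scene'); print([(l,r['score'],at(p,r['point'],Z[l]).round(3)) for l in ('red_slot','peg_top') for r in viewer.spot_point(p,l)[:2]])
rows([(.020,t) for t in (20,18,16,14,13)],.055)"
```

```text
[ 0.6272 -0.083   0.0557] [0.928 0.372] 6.4
turn_peg 0.64 [289. 229.] [ 0.6361 -0.1012  0.042 ]
index_jig 0.68 [280. 280.] [ 0.5779 -0.1242  0.    ]
[('red_slot', 0.62, array([ 0.538, -0.186,  0.038])), ('red_slot', 0.46, array([ 0.615, -0.12 ,  0.038])), ('peg_top', 0.58, array([ 0.648, -0.087,  0.088])), ('peg_top', 0.32, array([ 0.506, -0.186,  0.088]))]
[0.0, 0.002, 0.001] 0.039
[0.001, 0.004, 0.001] 0.074
[0.001, 0.006, 0.001] 0.109
[0.002, 0.009, 0.001] 0.144
[0.002, 0.01, 0.001] 0.161
```

View pics/w3.png

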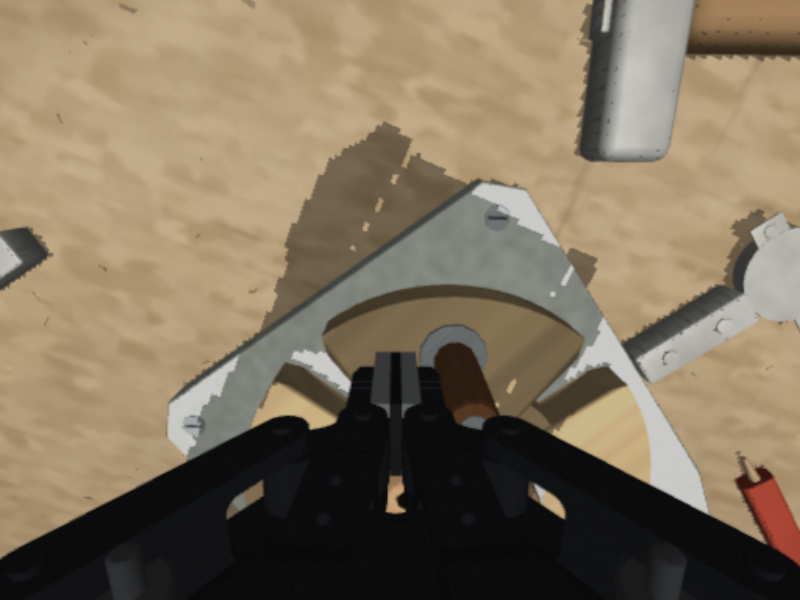

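Call:
step_arm:
  series: [0,0.002,0,0.04,0.001,0.004,0,0.07,0.001,0.006,0,0.11,0.0015,0.008,0,0.13,0.0015,0.008,0,0.13]

```text
time: 7.62
tool_pos: [0.6309, -0.0898, 0.0556]
tcp_rot: [3.115, 0.403, 0.0]
wrist_force: [-0.6, 1.7, -0.6]
width: 0.003
grip_force: 0.6
```

Call:
step_arm:
  series: [0,-0.01,0,0,0,-0.025,0,0,0,-0.025,-0.05,0,0,-0.025,-0.11,0,-0.03,-0.025,-0.17,0,-0.06,-0.025,-0.19,0,-0.09,-0.025,-0.19,0,-0.1,-0.025,-0.19,0]

```text
time: 8.62
tool_pos: [0.5264, -0.0904, 0.2461]
tcp_rot: [3.115, 0.404, 0.001]
wrist_force: [-0.3, -0.1, 0.2]
width: -0.005
grip_force: 0.0
```

```bash
python3 look.py w4
```

```text
[ 0.5259 -0.0905  0.2456] [0.967 0.255] 8.675
wheel_centre 0.95 [291. 130.] [ 0.5777 -0.1234  0.038 ]
wheel_centre 0.33 [388. 240.] [ 0.4733 -0.289   0.038 ]
red_slot 0.81 [336. 184.] [ 0.5297 -0.197   0.038 ]
turn_peg 0.67 [296.  74.] [ 0.6389 -0.1098  0.042 ]
bar_head 0.65 [394. 248.] [ 0.4641 -0.3037  0.035 ]
bar_nose 0.7 [338. 191.] [ 0.5196 -0.2064  0.028 ]
bar_nose 0.31 [286. 280.] [ 0.3747 -0.1783  0.028 ]
rail_end 0.81 [373. 225.] [ 0.4887 -0.2634  0.035 ]
rail_end 0.36 [291. 132.] [ 0.5763 -0.1241  0.035 ]
lock_bar 0.71 [388. 238.] [ 0.4699 -0.3006  0.018 ]
index_jig 0.86 [286. 130.] [ 0.5751 -0.1222  0.    ]
```

View pics/w4.png

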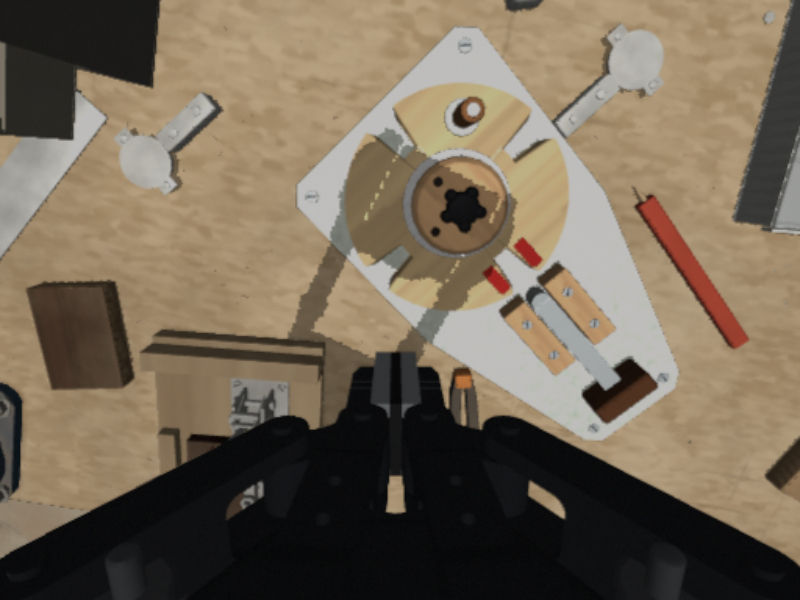

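Call:
step_arm:
  series: [-0.03,0.045,0,-0.15,-0.06,0.09,0,-0.3,-0.09,0.135,0.02,-0.45,-0.12,0.18,0.05,-0.6,-0.143,0.218,0.08,-0.75,-0.143,0.218,0.12,-0.755,-0.143,0.218,0.14,-0.755,-0.143,0.218,0.14,-0.755]

```text
time: 10.12
tool_pos: [0.4436, -0.3372, 0.1032]
tcp_rot: [-2.743, -1.521, 0.003]
wrist_force: [0.5, 0.5, -0.1]
width: 0.004
grip_force: 0.0
```

```bash
python3 look.py w5; python3 -c "
from h import *
a=np.radians(58);u=np.array([np.cos(a),np.sin(a)])
for d in(.04,.02):print(rel(np.r_[np.array([.464,-.3045])-d*u,.027]).round(4))"
```

```text
[ 0.4447 -0.3379  0.1049] [0.53  0.848] 10.175
bar_head 0.98 [253. 153.] [ 0.4631 -0.3057  0.035 ]
rail_end 0.63 [252.  81.] [ 0.4887 -0.2637  0.035 ]
lock_bar 0.57 [252. 138.] [ 0.4675 -0.2978  0.018 ]
[-0.0015 -0.0022  0.0794]
[ 0.0185 -0.0022  0.0794]
```

View pics/w5.png

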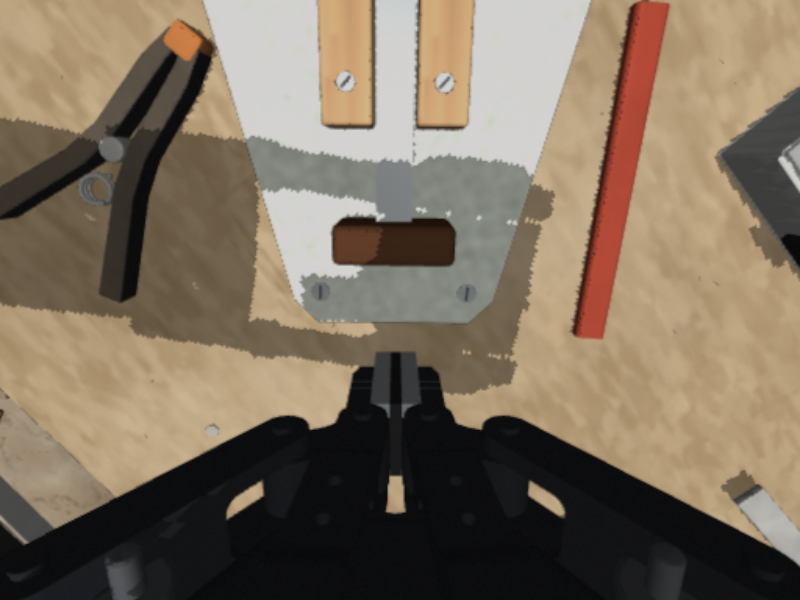

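Call:
step_arm:
  series: [-0.004,-0.001,0.04,0,-0.004,-0.001,0.07,0,-0.004,-0.001,0.077,0,0,-0.001,0.077,0,0.006,-0.001,0.077,0,0.012,-0.001,0.077,0,0.018,-0.001,0.077,0,0.022,-0.001,0.077,0]

```text
time: 11.62
tool_pos: [0.4566, -0.3196, 0.0296]
tcp_rot: [2.745, 1.524, 0.0]
wrist_force: [-1.3, -3.1, 2.2]
width: -0.004
grip_force: 1.8
```

Call:
step_arm:
  series: [0.003,0,0,0,0.006,0,0,0,0.009,0,0,0,0.012,0,0,0,0.015,0,0,0,0.018,0,0,0,0.02,0,0,0]

```text
time: 12.5
tool_pos: [0.4664, -0.3019, 0.0286]
tcp_rot: [-2.747, -1.524, 0.0]
wrist_force: [-1.8, -4.4, 2.0]
width: 0.002
grip_force: 1.9
```

```bash
python3 look.py w6; python3 -c "
from h import *
a=np.radians(58);u=np.array([np.cos(a),np.sin(a)])
print(rel(np.r_[np.array([.4843,-.2711])-.02*u,.027]).round(4),monitor.read_state()['wrist_force'])"
```

```text
[ 0.4665 -0.3016  0.0286] [0.529 0.848] 12.55
lock_bar 0.9 [249. 182.] [ 0.4811 -0.2749  0.018 ]
lock_bar 0.65 [248. 210.] [ 0.472  -0.2883  0.018 ]
[ 0.0154 -0.0009  0.0013] [7.48515972e-01 4.93970433e-04 1.09035838e+00]
```

View pics/w6.png

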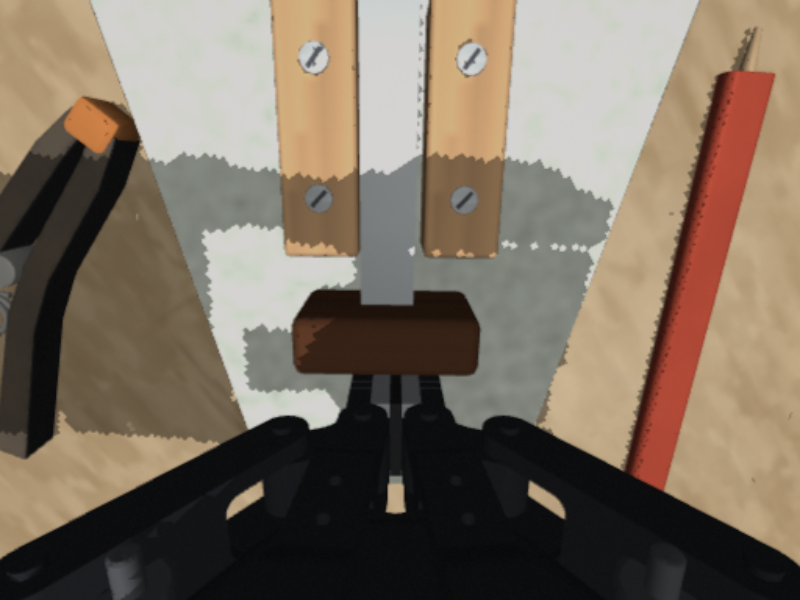

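Call:
step_arm:
  series: [0.003,0,0,0,0.006,0,0,0,0.009,0,0,0,0.011,0,0,0,0.013,0,0,0]

```text
time: 13.62
tool_pos: [0.4732, -0.2905, 0.0284]
tcp_rot: [-2.747, -1.524, 0.0]
wrist_force: [-1.5, -1.3, -1.9]
width: 0.001
grip_force: 0.8
```

Call:
step_arm:
  series: [0.001,0,0,0,0.002,0,0,0]

```text
time: 13.88
tool_pos: [0.4742, -0.2893, 0.0285]
tcp_rot: [2.747, 1.524, -0.001]
wrist_force: [-3.5, -3.3, -0.8]
width: -0.0
grip_force: 2.3
```

Call:
step_arm:
  series: [0.001,0,0,0,0.001,0,0,0]

```text
time: 14.12
tool_pos: [0.4742, -0.2893, 0.0286]
tcp_rot: [2.746, 1.524, -0.003]
wrist_force: [-3.2, -5.3, -1.3]
width: -0.002
grip_force: 3.1
```

```bash
python3 look.py w7
```

```text
[ 0.4742 -0.2893  0.0286] [0.529 0.849] 14.175
bar_head 0.83 [250. 208.] [ 0.485  -0.2701  0.035 ]
lock_bar 0.79 [250. 181.] [ 0.4896 -0.2623  0.018 ]
```

View pics/w7.png

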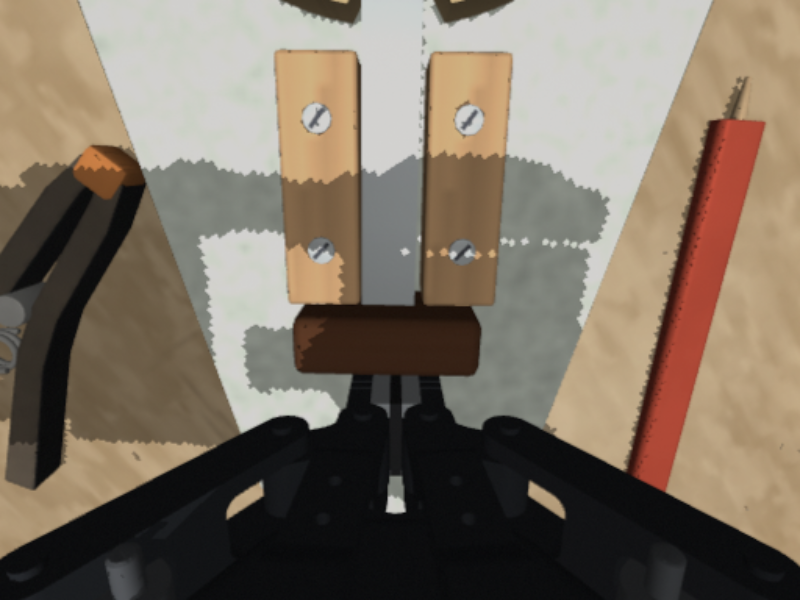

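Call:
step_arm:
  series: [0.001,0,0,0,0.002,0,0,0,0.002,0,0,0]

```text
time: 15.0
tool_pos: [0.4744, -0.2891, 0.0286]
tcp_rot: [2.745, 1.524, -0.006]
wrist_force: [-6.5, -11.0, -1.1]
width: 0.003
grip_force: 6.5
```

Call:
step_arm:
  series: [0.001,0,0,0,0.001,0,0,0,0.001,0,0,0]

```text
time: 15.38
tool_pos: [0.4745, -0.2891, 0.0287]
tcp_rot: [2.744, 1.525, -0.008]
wrist_force: [-8.9, -13.7, -2.2]
width: 0.003
grip_force: 8.2
```

Call:
step_arm:
  series: [-0.01,0,0,0,-0.03,0,0,0,-0.04,0,-0.02,0,-0.04,0,-0.07,0,-0.03,0,-0.12,0,0,0,-0.17,0,0.04,0,-0.2,0,0.04,0,-0.2,0]

```text
time: 16.38
tool_pos: [0.5005, -0.2516, 0.2328]
tcp_rot: [2.74, 1.525, 0.008]
wrist_force: [-0.5, -0.1, -0.3]
width: -0.003
grip_force: 0.0
```

```bash
python3 look.py w8
```

```text
[ 0.4987 -0.252   0.2303] [0.528 0.849] 16.425
wheel_centre 0.87 [249.  28.] [ 0.5766 -0.1254  0.038 ]
red_slot 0.78 [250. 112.] [ 0.5327 -0.1972  0.038 ]
red_slot 0.17 [370.  57.] [ 0.6717 -0.2172  0.038 ]
bar_head 0.89 [251. 188.] [ 0.4862 -0.2738  0.035 ]
bar_nose 0.83 [249.  84.] [ 0.5473 -0.1712  0.028 ]
rail_end 0.58 [248. 180.] [ 0.4878 -0.2633  0.035 ]
lock_bar 0.72 [248. 177.] [ 0.4873 -0.2642  0.018 ]
index_jig 0.79 [248.  37.] [ 0.5744 -0.1251  0.    ]
```

View pics/w8.png

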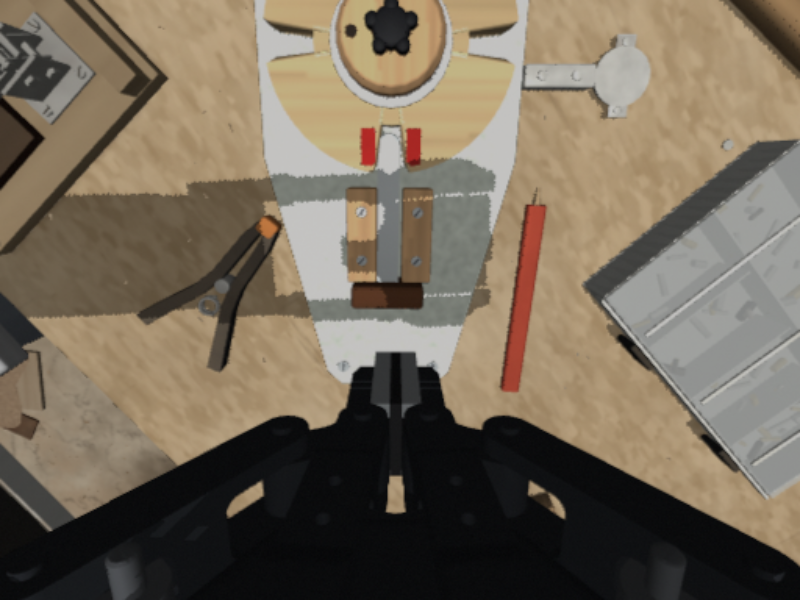

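The picture shows the nose deep in the red slot (390,130), the head against the rail ends (388,290), and the arm clear.

```bash
python3 -c "
from h import *
print(job.finish_job())"
```

```text
the job is handed in; nothing more can be done
None
```

The job is handed in: the wheel is at its red slot, locked by the bar with its head against the rail ends, the arm is clear, and it took about 16 s of the 51 s limit.

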